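# Set a dental-cast slide free of backlash and lock it

## Robot

A 6-joint arm with a two-finger parallel gripper is mounted at the origin on the work surface. World frame = base frame: x ahead of the robot, y to its left, z up, the work surface at z = 0. Lengths are in m, angles in degrees, forces in N, time in s.
With the tool pointing down it reaches from about 0.275 to 0.75 m from the base axis. Payload 10.2 kg.
Tool frame: the origin (TCP) lies midway between the tips of the shut fingers; the grasp point (between the pads) lies 19 mm behind it; x points along the fingers, y is the direction in which the jaws open and shut, and the axes are right-handed (so a half turn about x gives the same grasp; the last joint's range is limited). The gripper opens to 85 mm and grips with 20 to 120 N. Pads are 22 mm wide; open, the fingers measure 114 mm over their backs; the gripper's body (76 mm by 85 mm) begins 54 mm behind the grasp point. The pads swing forward as they close: fully open they stand 13 mm farther back than shut.
Start: joints at [-82.128, 17.928, 85.812, -0, 76.261, -12.8], TCP at [0.185, -0.491, 0.231] pointing down, gripper open.
Joint ranges: [-168.41, 168.41], [-55.51, 124.54], [10.69, 146.95], [-70.63, 250.63], [1, 178], [-165.06, 165.06]. Speed limits (degrees/s): [136.94, 136.94, 172.46, 180, 180, 180].

## Interface

Orientations are given as a 3x3 rotation matrix whose columns are the frame's x, y, z axes.
In Python, from station import bot, vision gives the robot as it stands.
- The arm moves only by the tool move_arm, never from a script. Its argument "plan" is a list of rows, each a list of 5 numbers: the opening, from 0 (shut) to 1 (fully open), then the shift along the tool's x, y, z in m, then the turn about the tool's x in rad. In form: [[fingers, tx, ty, tz, roll], ...]. A call has 1 to 20 rows; each row is the pose to reach, as a shift and turn from the pose commanded when the call began, along the tool's axes at that moment; what a row does not reach only later rows make up. A row lasts 1/12 s, in which the tool goes at most 41.7 mm and 7.16 degrees, less where a joint would pass 70% of its speed; a pose out of reach is approached as far as the arm can. A call with a gripper value outside its range is refused whole. The fingers move at their own pace and stop on an object; the grip force is fixed at half the most. Time passes only in rows, so rows that repeat a pose let the fingers close. It gives the time, the measured TCP pose, the force and the opening at its end, in the units of the state.
- bot.read_state(): the state, without advancing time (a new reading comes with each control period).
- vision.camera(name): name is "scene" or "top"; returns a dict with "color" (384x512x3 uint8, red, green, blue), "z_map" (384x512 float32, m along the optical axis (not along the pixel's ray), 0 where there is no reading), "intrinsics" (3x3 intrinsics, pixels), "R" (3x3) and "t" (3): a world point X has camera coordinates R X + t. Camera axes: x right, y down, z forward; pixel columns grow to the right and rows downward; lengths in m; the calibration is good to about 2 mm. A picture is of the moment at which its call begins.
- bot.close_job(): hands the job in, once; it reports no verdict.
The state is a dict: "time": time; "joints": joint angles; "joint_velocities": joint speeds; "joint_torque": joint torques, N m; "eef_pos": TCP position; "tool_rot": TCP orientation; "ft_force": force on the tool from outside, world axes, zero at the start; "wrist_torque": the same for the moment, N m; "opening": opening from 0.0 (shut) to 1.0 (fully open).
Only numpy, scipy, OpenCV 4.12 (cv2) and the standard library are available. Lean on these libraries where they do the work, as an engineer would, in place of code of your own. Each camera call takes 0.05 s, during which the arm holds its last target.

## Task

Set the cast slide to its red mark free of backlash: with the black knob on the sloping left end, run the carriage to the left, towards the knob, until its yellow pointer stands at least 5 mm past the red point, then turn the knob clockwise to bring the pointer back, so that it stops in line with the red point (within 2 mm) with the screw's slack taken up by that clockwise turning. Only then lock the slide by pushing the lever with the blue ball fully over, away from the robot. Leave the other things on the bench where they are.

Things in the scene. Friction and masses are not known exactly. Their poses are not given: they have to be found in the camera images.
- machine: fixed cast-positioning slide: white base 165 mm deep (own x -75 to +90), 350 mm wide (own y -190 to +160), dark top 50 mm high. Origin at bench height near its middle; own x points away from the robot, roughly, y to the left as the robot sees it, z up. A grey gearbox at its left end (to own y +220, 90 mm wide) has a top sloping 35 degrees down to the left. Slim light post, 190 mm high, at its far right corner
- knob_seat: dial plate under the knob, on the sloping face at the left end. Origin on the face and the knob's axis, at machine x 0, y +185, 85 mm above the bench; own z out of the face along the knob's axis (35 degrees from vertical, leaning to the machine's left, own +y), own x the machine's x
- knob_grip (a point): point on the knob's axis to grip at, 30 mm out of the sloping face. The knob is a round black cylinder, 40 mm in diameter, from 12 to 42 mm out of the face, with a white line on its end; it stands free, so it can be taken across any diameter with the fingers along its axis, and open fingers can swing back around it
- screw_knob (a joint): turn of the knob in rad, 0 at the start, growing clockwise as seen looking at its end; range -7 to 4, stiff (0.06 N m of friction), stays where it is left. 1 rad drives the screw nut 8 mm: clockwise to the machine's right (own -y), counter-clockwise to its left
- pointer (a point): tip of the yellow pointer, 14 mm wide, on the carriage's far edge (machine own x +60), 76 mm above the bench, moves with the carriage along the machine's y
- marker: red marker block, 14 mm wide, fixed on the far ledge of the machine. Origin at the tip of its red point, which looks at the yellow pointer across a 3 mm gap at 76 mm above the bench; axes as the machine's. At the start it stands 8 to 24 mm to the left (+y) of the yellow pointer
- carriage (a joint): 100 x 100 mm aluminium carriage with a clamped white cast (top 108 mm above the bench, machine x -34 to +34): its position in m, 0 at the start, growing to the machine's right (own -y); it has friction and stays where the nut leaves it
- slack (a joint): position of the screw nut in the carriage's 4 mm of free play, in m: 0 = nut seated on the side that pushes the carriage right (taken up clockwise), -0.004 = seated on the side that pushes it left. It is 0 at the start. After every change of direction the knob turns 0.5 rad before the carriage moves
- lock (a joint): lock lever in rad: about 0 to 0.1 at the start, leaning 29 degrees towards the robot side, machine -x (open), 1.0 at its stop, leaning 29 degrees towards +x (locked). Friction 0.06 N m, stays where it is left. Hinge along the machine's y, at machine x -40, y -140, 72 mm above the bench
- lock_tip (a point): centre of the blue ball, 26 mm in diameter, at the end of the lock lever, 70 mm from its hinge, on a 10 mm rod; about 133 mm above the bench at both ends of its swing and 142 mm midway
- wax_jar: bystander: amber jar 52 mm wide, 50 mm tall, on the bench in front of the machine; origin under it. Leave it alone
- wax_knife: bystander: metal spatula 130 mm long with a wide blade and wooden handle lying on the bench in front of the machine. Leave it alone
- bur_pot: bystander: brass pot 32 mm wide, 28 mm tall, on the bench in front of the machine. Leave it alone
- mixing_bowl: bystander: green bowl 100 mm wide, 50 mm tall. Leave it alone
- spare_cast: bystander: white horseshoe cast 68 x 68 x 36 mm. Leave it alone
- spray_bottle: bystander: blue bottle 54 mm wide, 130 mm tall. Leave it alone
- tip_box: bystander: cardboard box 70 x 90 x 40 mm. Leave it alone

How it is judged:
By the outcome, as a careful person would: the job done as asked, in the order asked, and still so for the second after the job is handed in, with the robot touching nothing.
It also fails if it takes over 67 s, if anything falls off the work surface, if the arm or the gripper's body presses on something with over 40 N, if the wrist force passes 120 N, or if a joint passes its speed limit or range.

## Working session

There is one attempt and no reset: what is moved stays moved. The work goes in short steps, Python scripts to look and compute and a tool call to move; the robot and the scene stay as the last step left them, time stands still between calls to the robot, and variables do not carry over. Pictures are saved under pics/ and viewed, and the job is handed in when it is done.

Besides the shell and the picture viewer there is one more tool, called as name(argument=value, ...) on one line, values as JSON. move_arm: Moves the arm, as the interface text tells. Its arguments: {"type":"object","properties":{"plan":{"type":"array"}},"required":["plan"]}

```bash
ls; mkdir -p pics; python3 - <<'E'
from station import bot, vision
import cv2,numpy as np
for n in ("scene","top"):
    c=vision.camera(n)
    cv2.imwrite(f"pics/{n}0.png",cv2.cvtColor(c["color"],cv2.COLOR_RGB2BGR))
    np.savez(f"{n}0.npz",**c)
    print(n,c["intrinsics"],c["R"],c["t"])
s=bot.read_state();print(s)
E
```

```text
pics
scene [[390.74258905   0.         257.53312949]
 [  0.         390.74258905 192.81771377]
 [  0.           0.           1.        ]] [[ 0.72585555  0.68777953 -0.00964546]
 [ 0.54521944 -0.58383945 -0.60155404]
 [-0.41936795  0.43138245 -0.79877387]] [-0.3690509  -0.19988994  1.3921539 ]
top [[450.4735216    0.         256.38579174]
 [  0.         450.4735216  194.06615736]
 [  0.           0.           1.        ]] [[-0.01086336 -0.99990112  0.00892935]
 [-0.99710752  0.01016037 -0.07532168]
 [ 0.0752235  -0.00972177 -0.99711931]] [-0.00631235  0.53134213  1.70496534]
{'time': 0.1, 'joints': array([-8.21287037e+01,  1.79576079e+01,  8.58517777e+01,  8.60577271e-04,
        7.62595767e+01, -1.27998472e+01]), 'joint_velocities': array([-0.05483477, -0.06194464, -0.10098492,  0.00844634, -0.01833981,
       -0.01940775]), 'joint_torque': array([ 1.93631611e-03, -4.12902403e+01, -2.60144216e+01, -1.87308483e-04,
        3.03504872e-03, -4.42889203e-06]), 'eef_pos': array([ 0.18528613, -0.49096387,  0.23076613]), 'tool_rot': array([[-1.50381034e-04,  3.53000237e-01, -9.35623220e-01],
       [ 1.19427715e-03, -9.35622500e-01, -3.53000157e-01],
       [-9.99999276e-01, -1.17047796e-03, -2.80880239e-04]]), 'ft_force': array([ 0.61930068, -0.17179495, -1.38770961]), 'wrist_torque': array([-0.02100002, -0.00707551,  0.02493247]), 'opening': 1.0021012133509046}
```

View pics/scene0.png

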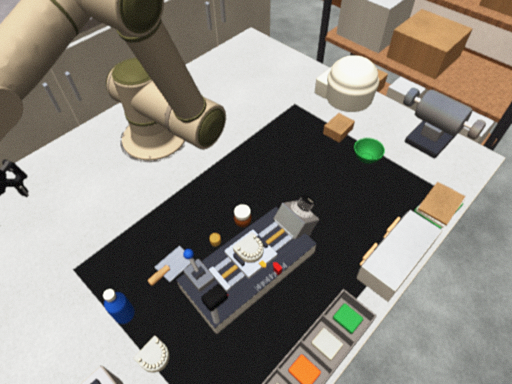

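View pics/top0.png

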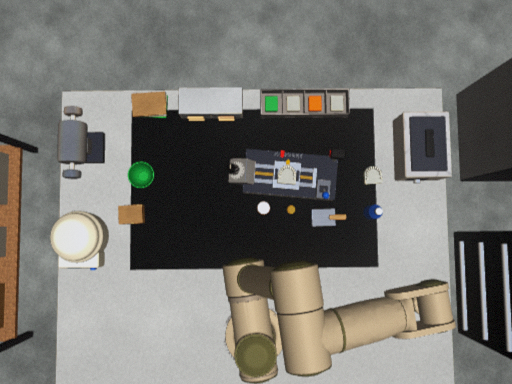

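```bash
cat > h.py <<'E'
import numpy as np,cv2
def load(n): return dict(np.load(n))
def proj(c,X):
    X=np.atleast_2d(X);p=X@c["R"].T+c["t"];u=p@c["intrinsics"].T;return u[:,:2]/u[:,2:]
def ray_at_z(c,uv,z):
    d=np.linalg.inv(c["intrinsics"])@np.array([uv[0],uv[1],1.]);R=c["R"];C=-R.T@c["t"];w=R.T@d
    return C+w*(z-C[2])/w[2]
def world(c):
    h,w=c["z_map"].shape;v,u=np.mgrid[:h,:w];z=c["z_map"]
    P=np.stack([u,v,np.ones_like(u)],-1)@np.linalg.inv(c["intrinsics"]).T*z[...,None]
    return (P-c["t"])@c["R"]
def crop(c,u0,u1,v0,v1,s,fn):
    im=cv2.cvtColor(c["color"][v0:v1,u0:u1],cv2.COLOR_RGB2BGR)
    cv2.imwrite(fn,cv2.resize(im,None,fx=s,fy=s,interpolation=cv2.INTER_CUBIC))
E
python3 - <<'E'
from h import *
t=load("top0.npz");s=load("scene0.npz")
crop(t,220,350,140,225,6,"pics/tc0.png");crop(s,140,330,180,340,4,"pics/sc0.png")
for n,c in(("top",t),("scene",s)):
    W=world(c);hsv=cv2.cvtColor(c["color"],cv2.COLOR_RGB2HSV)
    H,S,V=[hsv[...,i].astype(int) for i in range(3)]
    box=np.zeros(H.shape,bool)
    if n=="top": box[140:225,220:350]=1
    else: box[190:335,150:325]=1
    for nm,m in(("red",((H<6)|(H>174))&(S>150)&(V>90)),("yel",(H>20)&(H<32)&(S>150)&(V>120)),("blue",(H>105)&(H<125)&(S>150)&(V>60))):
        m=m&box;k,l,st,ce=cv2.connectedComponentsWithStats(m.astype(np.uint8))
        for i in range(1,k):
            if st[i,4]>=4: print(n,nm,st[i],ce[i],np.median(W[l==i],0).round(4))
E
```

```text
top red [280 150   5   8  29] [281.82758621 153.20689655] [ 0.6803 -0.1085  0.0733]
top red [330 150   1   4   4] [330.  151.5] [ 0.6673 -0.2711  0.1735]
top yel [286 159   4   5  16] [287.4375 161.25  ] [ 0.649  -0.1287  0.0733]
top yel [256 172  14   3  25] [262.64 173.24] [ 0.6075 -0.0373  0.0573]
top yel [271 173   2   3   4] [271.25 174.  ] [ 0.6034 -0.0674  0.0582]
top yel [304 177   8   2  10] [307.5 177.2] [ 0.5903 -0.2045  0.0598]
top yel [289 206   6   8  33] [291.60606061 209.39393939] [ 0.4722 -0.1455  0.0265]
top blue [322 192   7   7  36] [325.33333333 194.94444444] [ 0.5158 -0.2558  0.145 ]
scene red [273 262   9  12  74] [276.7027027  267.13513514] [ 0.6799 -0.1096  0.0767]
scene yel [267 230  17  13  40] [274.05  236.075] [ 0.6086 -0.039   0.06  ]
scene yel [210 234   8   9  53] [213.83018868 237.67924528] [ 0.476  -0.1451  0.0281]
scene yel [260 261   6   6  24] [262.5        263.79166667] [ 0.6478 -0.1286  0.0767]
scene yel [223 266  14  11  38] [229.15789474 270.92105263] [ 0.5933 -0.1953  0.06  ]
scene blue [184 248  10  11  85] [188.29411765 252.96470588] [ 0.5222 -0.2565  0.1463]
```

```bash
python3 - <<'E'
from h import *
for n in("top0","scene0"):
    c=load(n+".npz");W=world(c)
    m=(W[...,0]>.15)&(W[...,0]<.75)&(abs(W[...,1])<.35)&(W[...,2]>.04)&(W[...,2]<.06)
    print(n,np.histogram(W[(W[...,0]>.3)&(W[...,0]<.75)&(abs(W[...,1])<.3)][:,2],bins=np.arange(-.01,.2,.01))[0])
    if n=="top0":
        m[:140]=0;m[225:]=0;m[:,:220]=0;m[:,345:]=0
    P=W[m][:,:2].astype(np.float32);print(len(P),cv2.minAreaRect(P))
E
```

```text
top0 [5590 7616  247   72   47 1147 1385  370  499  252  347  189   73   50
   11   26    9    5   12   58]
2668 ((0.5681924223899841, -0.10839276015758514), (0.4059215486049652, 0.24137328565120697), 84.38103485107422)
scene0 [ 2295 14560   213   291   180  1087  3372   564  1152   447   674   398
   114    89    27    68     6     9    46   120]
4778 ((0.5700971484184265, -0.11045198142528534), (0.3981470465660095, 0.24192652106285095), 84.32198333740234)
```

View pics/tc0.png

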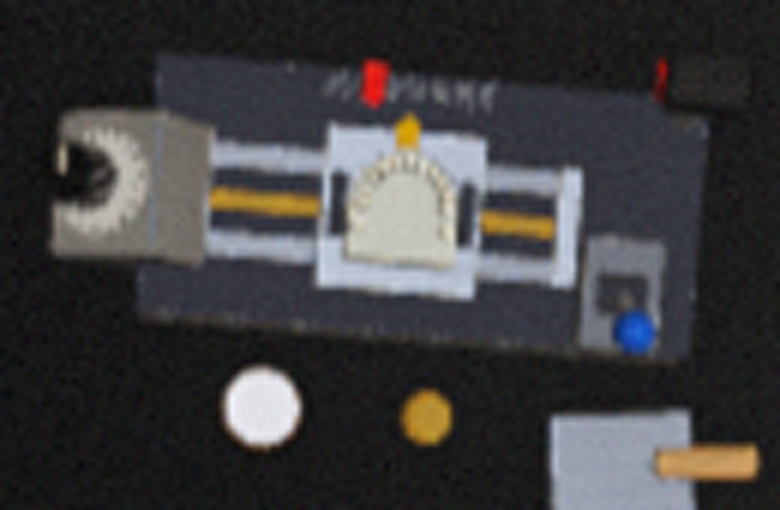

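View pics/sc0.png

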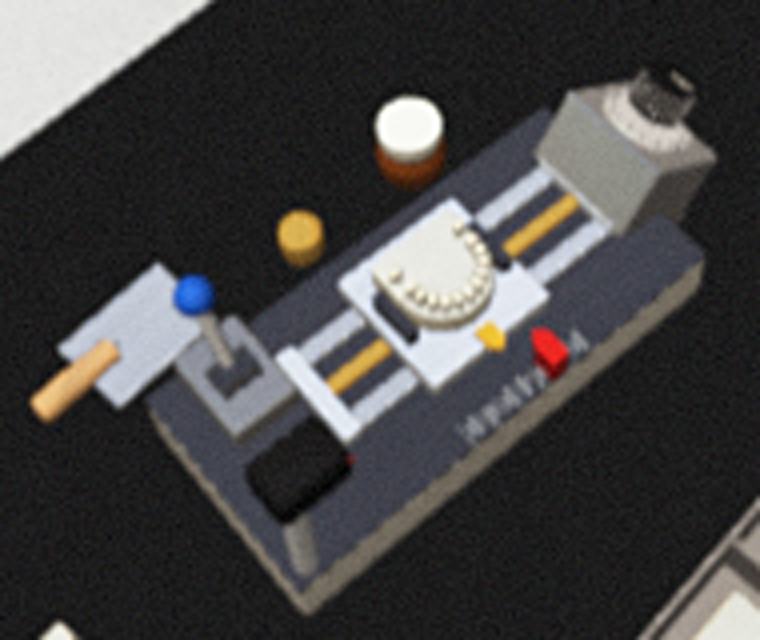

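```bash
cat > fit.py <<'E'
from h import *
from scipy.optimize import least_squares
t=load("top0.npz");s=load("scene0.npz")
T=[((158,52),(90,160,50)),((138,318),(-75,160,50)),((690,362),(-75,-190,50)),((708,118),(90,-190,50))]
To=[(np.array(a)/6+[220-.42,140-.42],np.array(b)/1000) for a,b in T]
S=[((703,255),(90,160,50)),((308,605),(90,-190,0)),((306,575),(90,-190,50)),((545,108),(-75,160,50))]
So=[(np.array(a)/4+[140-.38,180-.38],np.array(b)/1000) for a,b in S]
# blobs: red tip unknown y ; ball with angle
def M(p,X):
    c,s_=np.cos(p[2]),np.sin(p[2]);return np.array([c*X[0]-s_*X[1]+p[0],s_*X[0]+c*X[1]+p[1],X[2]])
def res(p,full=False):
    r=[proj(t,M(p,X))[0]-a for a,X in To]+[proj(s,M(p,X))[0]-a for a,X in So]
    return np.ravel(r)
if __name__=="__main__":
    for sel in("both","top","scene"):
        f=lambda p:res(p)[:8] if sel=="top" else res(p)[8:] if sel=="scene" else res(p)
        o=least_squares(f,[.59,-.1,-.1],loss="soft_l1");print(sel,o.x.round(4),np.degrees(o.x[2]),o.fun.round(1))
    p=least_squares(res,[.59,-.1,-.1],loss="soft_l1").x;np.save("p.npy",p)
    for c,o,sc,fn,k in((t,(220,140),6,"pics/tc0.png","pics/to0.png"),(s,(140,180),4,"pics/sc0.png","pics/so0.png")):
        im=cv2.imread(fn)
        for X in[(.09,.16,.05),(-.075,.16,.05),(-.075,-.19,.05),(.09,-.19,.05),(0,.185,.085),(0,.185+.042*np.sin(.6109),.085+.042*np.cos(.6109)),(-.04-.07*np.sin(.506),-.14,.072+.07*np.cos(.506))]:
            q=(proj(c,M(p,X))[0]-o+.4)*sc;cv2.circle(im,tuple(int(v) for v in q),4,(0,255,0),1)
        cv2.imwrite(k,im)
    for c,b in((t,(325.33,194.94)),(s,(188.3,252.96))):
        w=ray_at_z(c,b,.133);d=w[:2]-p[:2];cc,ss=np.cos(p[2]),np.sin(p[2]);print("ball m",cc*d[0]+ss*d[1],-ss*d[0]+cc*d[1])
E
python3 fit.py
```

```text
both [ 0.5961 -0.1207 -0.1041] -5.9624252650405625 [-0.8  0.4 -1.6 -0.8 -1.   0.6 -0.5 -2.   0.6 -0.9 -1.2  1.9 -2.7  2.9
 -0.3 -1.4]
top [ 0.5949 -0.1243 -0.1028] -5.889696134223896 [ 0.2  0.7 -0.6 -0.4 -0.   0.8  0.4 -1.7]
scene [ 0.5951 -0.1164 -0.1034] -5.922428527920841 [ 1.3 -2.2 -0.2  0.4 -1.6  1.3  0.4 -2.5]
ball m -0.06435709280484336 -0.1444934221192313
ball m -0.06738915197139454 -0.13930802397500652
```

```bash
python3 - <<'E'
from h import *
t=load("top0.npz");s=load("scene0.npz")
print("ball",ray_at_z(t,(325.33,194.94),.134),ray_at_z(s,(188.3,252.96),.134))
print("red",ray_at_z(t,(281.83,153.2),.076),ray_at_z(s,(276.7,267.1),.073))
print("yel",ray_at_z(t,(287.44,161.25),.076),ray_at_z(s,(262.5,263.8),.076))
E
```

```text
ball [ 0.51699882 -0.25758567  0.134     ] [ 0.51511534 -0.25252367  0.134     ]
red [ 0.67901012 -0.10798667  0.076     ] [ 0.68007998 -0.1086775   0.073     ]
yel [ 0.6485162  -0.12845133  0.076     ] [ 0.64820654 -0.12787891  0.076     ]
```

View pics/to0.png

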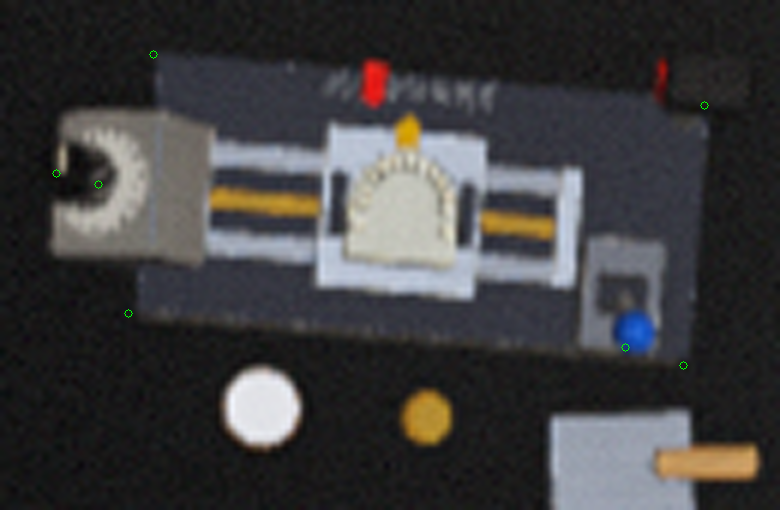

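View pics/so0.png

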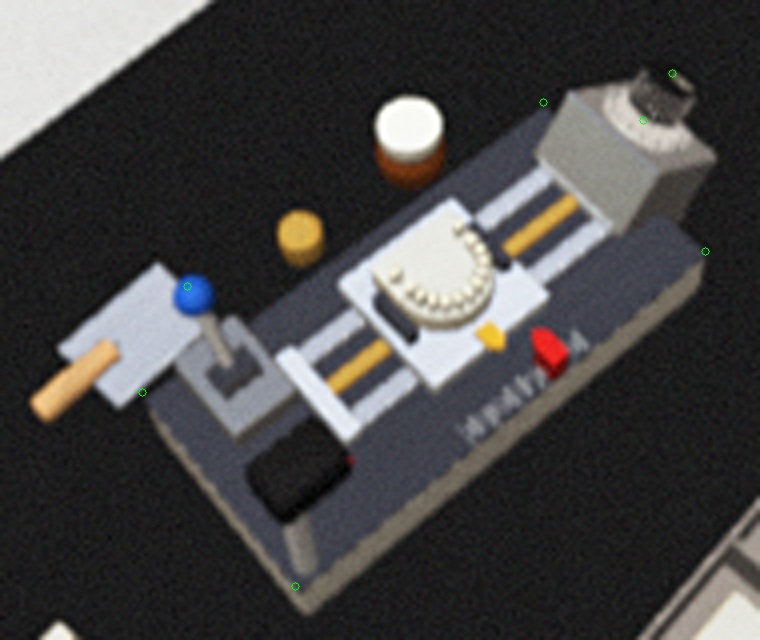

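```bash
python3 - <<'E'
from h import *
t=load("top0.npz");s=load("scene0.npz")
p=np.array([.5955,-.1225,-.1035]);np.save("p.npy",p)
c_,s_=np.cos(p[2]),np.sin(p[2])
for n,c in(("top",t),("scene",s)):
    W=world(c).astype(float);d=W-[p[0],p[1],0]
    m=np.stack([c_*d[...,0]+s_*d[...,1],-s_*d[...,0]+c_*d[...,1],d[...,2]],-1)
    g=(abs(m[...,0])<.07)&(m[...,1]>.10)&(m[...,1]<.27)&(m[...,2]>.02)&(m[...,2]<.2)
    out=(m[...,1]-.185)*np.sin(.6109)+(m[...,2]-.085)*np.cos(.6109)
    k=g&(out>.015)
    q=m[k];print(n,"knob n",len(q),"min",q.min(0).round(3),"max",q.max(0).round(3),"med",np.median(q,0).round(4),"out max",out[k].max())
    f=g&(abs(out)<.008)&(m[...,1]>.165)
    q=m[f];print(" face n",len(q),q.min(0).round(3),q.max(0).round(3),"out med",np.median(out[f]))
    e=g&(out>.034);q=m[e];print(" end",len(q),q.mean(0).round(4), "range",q.min(0).round(3),q.max(0).round(3),'exp .0 .209 .1194')
    gb=g&(m[...,2]>.06)
    print(" gearbox x range by pct",np.percentile(m[gb][:,0],[0,1,99,100]).round(4),"y",np.percentile(m[gb][:,1],[0,1,99,100]).round(4))
    ca=(abs(m[...,0])<.1)&(abs(m[...,1])<.1)&(m[...,2]>.1)&(m[...,2]<.115)
    print(" cast x",np.percentile(m[ca][:,0],[0,2,98,100]).round(4),"exp -.034 .034","y",np.percentile(m[ca][:,1],[0,2,98,100]).round(4))
crop(t,224,266,150,192,14,"pics/tk.png");crop(s,265,325,190,240,12,"pics/sk.png")
E
```

```text
top knob n 122 min [-0.02   0.178  0.103] max [0.021 0.223 0.133] med [-0.001   0.1983  0.1191] out max 0.04689473371621033
 face n 199 [-0.043  0.165  0.059] [0.044 0.214 0.105] out med -8.04241907034417e-05
 end 82 [0.0005 0.2044 0.1206] range [-0.016  0.185  0.104] [0.018 0.223 0.133] exp .0 .209 .1194
 gearbox x range by pct [-0.0451 -0.0441  0.0439  0.0634] y [0.1001 0.1073 0.218  0.2229]
 cast x [-0.03   -0.0285  0.0301  0.0316] exp -.034 .034 y [-0.0318 -0.0309  0.0284  0.0289]
scene knob n 200 min [-0.017  0.178  0.101] max [0.024 0.224 0.134] med [0.008  0.1942 0.1193] out max 0.04547190912777363
 face n 242 [-0.042  0.165  0.06 ] [0.049 0.216 0.106] out med 0.0038859470588191586
 end 108 [0.0053 0.2029 0.1232] range [-0.015  0.188  0.11 ] [0.024 0.224 0.134] exp .0 .209 .1194
 gearbox x range by pct [-0.042  -0.0399  0.0482  0.0493] y [0.1014 0.1152 0.2168 0.2237]
 cast x [-0.0242 -0.0129  0.0341  0.0353] exp -.034 .034 y [-0.0306 -0.0299  0.029   0.031 ]
```

View pics/tk.png

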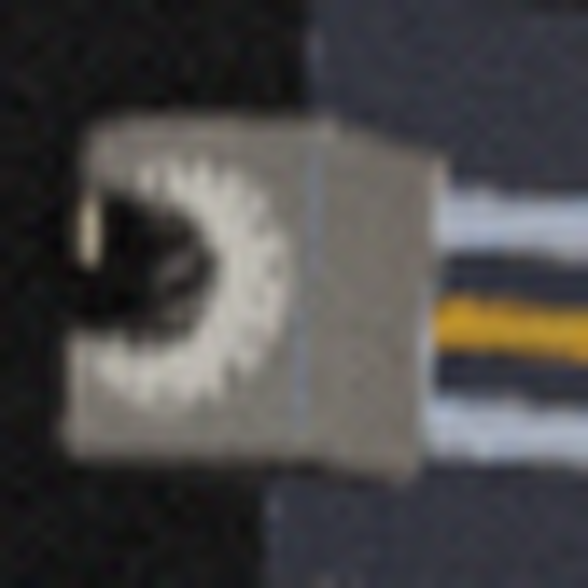

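View pics/sk.png

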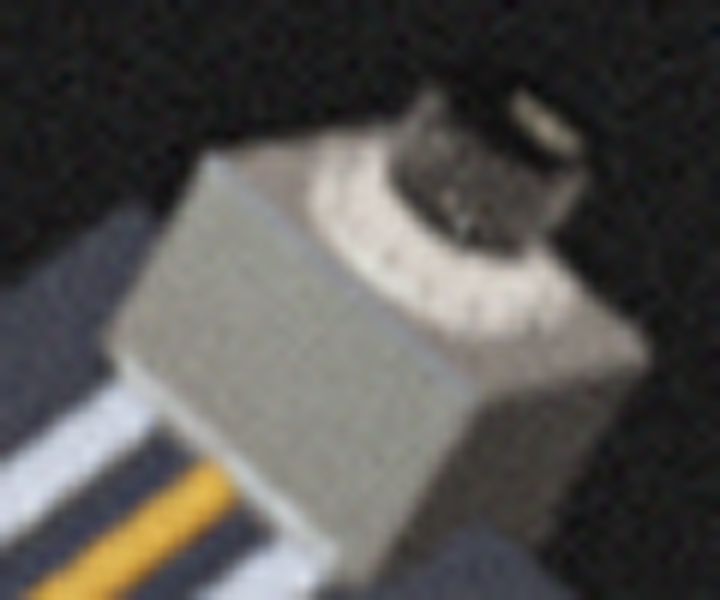

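```bash
cat > tgt.py <<'E'
from h import *
p=np.array([.597,-.1225,-.1035]);np.save("p.npy",p)
def mw(X):
    c,s=np.cos(p[2]),np.sin(p[2]);return np.array([c*X[0]-s*X[1]+p[0],s*X[0]+c*X[1]+p[1],X[2]])
def go(X,jaw=None):  # machine xyz of TCP, jaw angle relative to machine x, degrees (ccw from above)
    from station import bot
    st=bot.read_state();R=st["tool_rot"];D=mw(X)-st["eef_pos"]
    a=np.degrees(np.arctan2(R[1,1],R[0,1]))
    print("world",mw(X).round(4),"shift tool",(R.T@D).round(4),"jaw now rel machine",round(a-np.degrees(p[2]),2))
    if jaw is not None:
        r=-(np.degrees(p[2])+jaw-a);r=(r+180)%360-180;print("roll rad",np.radians(r).round(3))
E
python3 -c "
from tgt import *
go((0,.204,.231),-30);go((0,.204,.093),-30)"
```

```text
world [0.6181 0.0804 0.231 ] shift tool [ 4.000e-04 -3.818e-01 -6.066e-01] jaw now rel machine -63.4
roll rad -0.583
world [0.6181 0.0804 0.093 ] shift tool [ 0.1384 -0.3817 -0.6066] jaw now rel machine -63.4
roll rad -0.583
```

move_arm(plan=[[1,0,-0.382,-0.607,-0.583],[1,0,-0.382,-0.607,-0.583],[1,0,-0.382,-0.607,-0.583],[1,0,-0.382,-0.607,-0.583],[1,0,-0.382,-0.607,-0.583],[1,0,-0.382,-0.607,-0.583],[1,0,-0.382,-0.607,-0.583],[1,0,-0.382,-0.607,-0.583],[1,0,-0.382,-0.607,-0.583],[1,0,-0.382,-0.607,-0.583],[1,0,-0.382,-0.607,-0.583],[1,0,-0.382,-0.607,-0.583],[1,0,-0.382,-0.607,-0.583],[1,0,-0.382,-0.607,-0.583],[1,0,-0.382,-0.607,-0.583],[1,0,-0.382,-0.607,-0.583],[1,0,-0.382,-0.607,-0.583],[1,0,-0.382,-0.607,-0.583],[1,0,-0.382,-0.607,-0.583],[1,0,-0.382,-0.607,-0.583]])

```text
time: 1.77
eef_pos: [0.618, 0.0803, 0.2306]
tool_rot: [[-0.001, 0.81, -0.586], [-0.0, -0.586, -0.81], [-1.0, -0.001, 0.001]]
ft_force: [0.0, 0.1, 0.3]
opening: 0.999
```

```bash
python3 -c "
from tgt import *
go((0,.204,.093),-30)
from station import bot
s=bot.read_state();print(s['time'],s['joints'],s['ft_force'])"
```

```text
world [0.6181 0.0804 0.093 ] shift tool [ 1.376e-01  1.000e-04 -3.000e-04] jaw now rel machine -29.96
roll rad 0.001
1.7667 [-3.34527246e+00  3.07096312e+01  6.71100091e+01 -2.19399978e-02
  8.22544788e+01  3.25476694e+01] [0.02628257 0.09695611 0.27063389]
```

move_arm(plan=[[1,0.04,0,0,0],[1,0.08,0,0,0],[1,0.11,0,0,0],[1,0.138,0,0,0],[1,0.138,0,0,0]])

```text
time: 2.18
eef_pos: [0.615, 0.0789, 0.0881]
tool_rot: [[-0.01, 0.809, -0.588], [0.0, -0.588, -0.809], [-1.0, -0.008, 0.006]]
ft_force: [-1.2, 0.4, -1.0]
opening: 0.997
```

```bash
cat > snap.py <<'E'
import sys
from tgt import *
from station import vision,bot
k=sys.argv[1]
for n,b,s in(("scene",(200,340,150,290),5),("top",(220,300,140,210),8)):
    c=vision.camera(n);np.savez(f"{n}_{k}.npz",**c);crop(c,*b,s,f"pics/{n}_{k}.png")
E
python3 snap.py 1
```

```text
(no output)
```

View pics/scene_1.png

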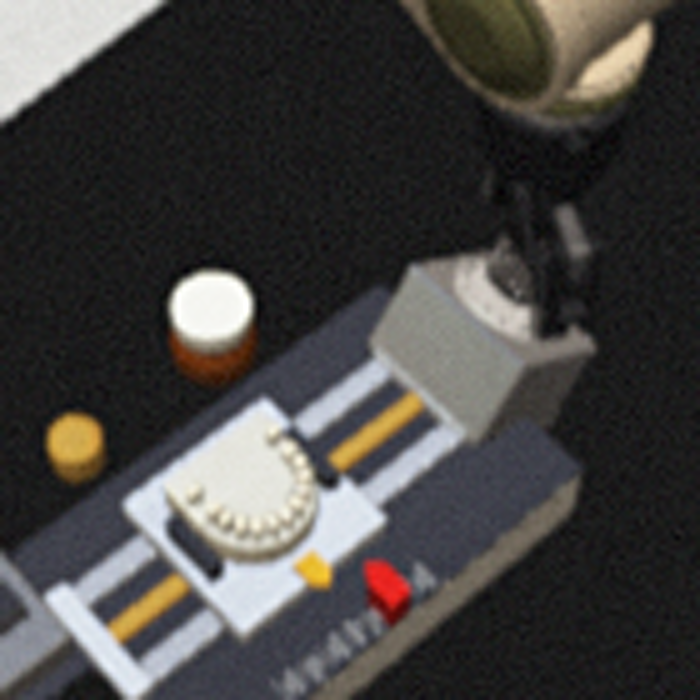

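View pics/top_1.png

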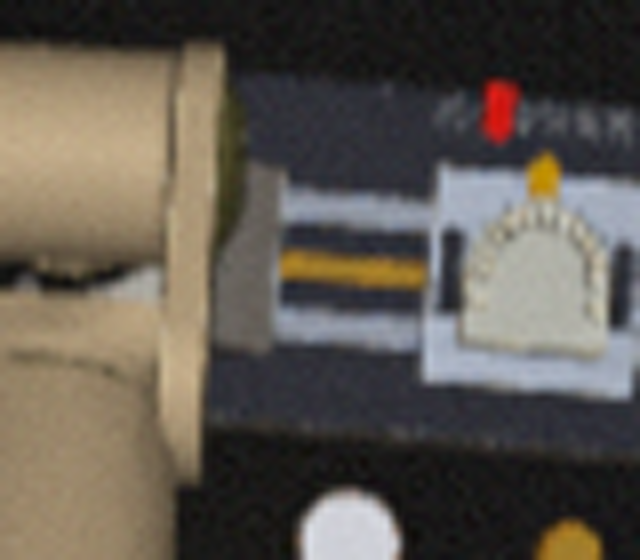

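```bash
python3 -c "
from tgt import *
go((0,.204,.093),-30)
from station import bot
s=bot.read_state();print(s['time'],s['eef_pos'],s['ft_force'],s['wrist_torque'])"
```

```text
world [0.6181 0.0804 0.093 ] shift tool [ 0.0012 -0.0008 -0.0009] jaw now rel machine -30.08
roll rad -0.001
2.2833 [0.61820876 0.07925243 0.0941758 ] [-0.65285793 -0.28170985  1.29733773] [-0.03119093  0.00689938  0.03146924]
```

move_arm(plan=[[0,0,0,0,0],[0,0,0,0,0],[0,0,0,0,0],[0,0,0,0,0],[0,0,0,0,0],[0,0,0,0,0]])

```text
time: 2.78
eef_pos: [0.6215, 0.0791, 0.0967]
tool_rot: [[0.01, 0.81, -0.586], [-0.003, -0.586, -0.81], [-1.0, 0.01, -0.004]]
ft_force: [7.0, -4.9, 7.1]
opening: 0.487
```

move_arm(plan=[[0,0,0,0,-0.1],[0,0,0,0,-0.2],[0,0,0,0,-0.3],[0,0,0,0,-0.4],[0,0,0,0,-0.5],[0,0,0,0,-0.6],[0,0,0,0,-0.7],[0,0,0,0,-0.8],[0,0,0,0,-0.9],[0,0,0,0,-1.05],[0,0,0,0,-1.05],[0,0,0,0,-1.05]])

```text
time: 3.78
eef_pos: [0.6163, 0.081, 0.0969]
tool_rot: [[-0.006, 0.913, 0.408], [0.001, 0.408, -0.913], [-1.0, -0.005, -0.003]]
ft_force: [-12.6, 4.5, 29.2]
opening: 0.448
```

```bash
python3 snap.py 2; cat > meas.py <<'E'
import sys
from tgt import *
k=sys.argv[1]
for n in("top","scene"):
    c=load(f"{n}_{k}.npz") if k!="0" else load(n+"0.npz")
    hsv=cv2.cvtColor(cv2.GaussianBlur(c["color"],(0,0),.5),cv2.COLOR_RGB2HSV).astype(int);H,S,V=[hsv[...,i] for i in range(3)]
    h,w=H.shape;vv,uu=np.mgrid[:h,:w];r={}
    for nm,m,mx in(("red",((H<8)|(H>172)),.072),("yel",(H>18)&(H<34),.055)):
        u0,v0=proj(c,mw((mx,.0 if nm=="yel" else .022,.076)))[0]
        # weight by colour saturation within region of interest
        cand=(m&(S>120)&(V>70)&(abs(uu-u0)<22)&(abs(vv-v0)<22)).astype(np.uint8)
        kk,l,st,ce=cv2.connectedComponentsWithStats(cand)
        best=None
        for i in range(1,kk):
            if st[i,4]<8: continue
            P=ray_at_z(c,ce[i],.076);d=P-[p[0],p[1],0];cc,ss=np.cos(p[2]),np.sin(p[2])
            mm=(cc*d[0]+ss*d[1],-ss*d[0]+cc*d[1])
            print("   ",n,nm,st[i,4],np.round(ce[i],2),np.round(mm,4))
E
python3 meas.py 0;echo; python3 meas.py 1; echo; python3 meas.py 2; python3 -c "
from tgt import *
go((0,.204,.093),30)"
```

```text
top red 36 [281.89 153.19] [0.0801 0.0227]
    top yel 19 [287.47 161.37] [ 0.0514 -0.0008]
    top yel 22 [268.86 173.91] [-0.0019  0.0641]
    top yel 30 [304.53 176.9 ] [-0.0006 -0.0691]
    scene red 88 [276.92 267.53] [0.0835 0.0209]
    scene yel 29 [262.59 263.97] [ 0.052  -0.0002]

    top red 34 [281.88 153.26] [0.0798 0.0227]
    top yel 20 [287.5 161.5] [ 0.0509 -0.0009]
    top yel 21 [269.   173.86] [-0.0017  0.0636]
    top yel 28 [304.79 176.93] [-0.0007 -0.07  ]
    scene red 88 [276.92 267.53] [0.0835 0.0209]
    scene yel 29 [262.41 263.83] [ 0.0514 -0.0003]

    top red 35 [281.94 153.29] [0.0798 0.0225]
    top yel 17 [287.12 161.18] [0.052  0.0006]
    top yel 20 [268.35 173.8 ] [-0.0017  0.066 ]
    top yel 31 [304.39 176.94] [-0.0008 -0.0685]
    scene red 88 [276.92 267.53] [0.0835 0.0209]
    scene yel 32 [263.22 263.59] [0.0523 0.0017]
world [0.6181 0.0804 0.093 ] shift tool [0.0039 0.0014 0.0013] jaw now rel machine 29.95
roll rad -0.001
```

View pics/scene_2.png

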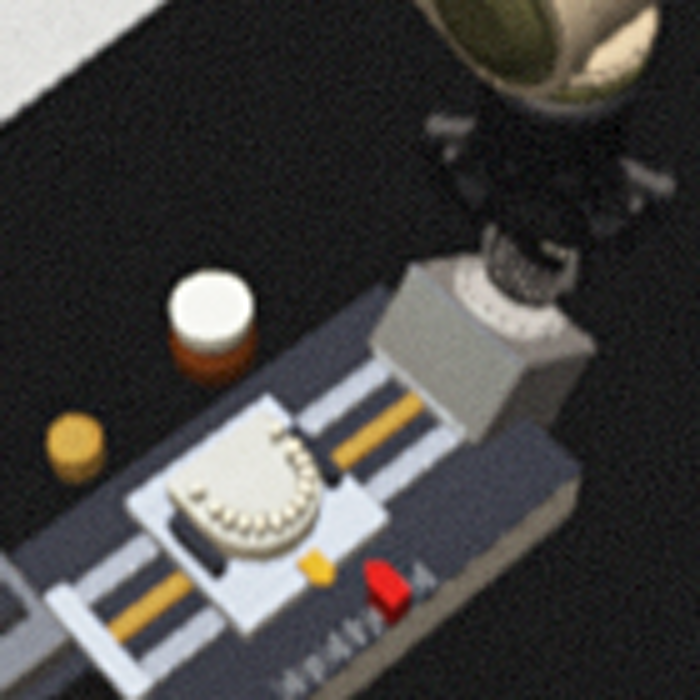

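move_arm(plan=[[0.8,0,0,0,0],[0.8,0,0,0,0],[0.8,0,0,0,0],[0.8,0,0,0,0.12],[0.8,0,0,0,0.24],[0.8,0,0,0,0.36],[0.8,0,0,0,0.48],[0.8,0,0,0,0.6],[0.8,0,0,0,0.72],[0.8,0,0,0,0.84],[0.8,0,0,0,0.96],[0.8,0,0,0,1.08],[0.8,0,0,0,1.15],[0.8,0,0,0,1.15],[0,0,0,0,1.15],[0,0,0,0,1.15],[0,0,0,0,1.15],[0,0,0,0,1.15],[0,0,0,0,1.15]])

```text
time: 5.47
eef_pos: [0.6214, 0.0783, 0.0953]
tool_rot: [[0.009, 0.749, -0.663], [-0.004, -0.663, -0.749], [-1.0, 0.009, -0.003]]
ft_force: [8.4, -8.3, 4.6]
opening: 0.499
```

move_arm(plan=[[0,0,0,0,-0.11],[0,0,0,0,-0.22],[0,0,0,0,-0.33],[0,0,0,0,-0.44],[0,0,0,0,-0.55],[0,0,0,0,-0.66],[0,0,0,0,-0.77],[0,0,0,0,-0.88],[0,0,0,0,-0.99],[0,0,0,0,-1.1],[0,0,0,0,-1.2],[0,0,0,0,-1.25],[0,0,0,0,-1.25]])

```text
time: 6.55
eef_pos: [0.6157, 0.0804, 0.0956]
tool_rot: [[-0.008, 0.866, 0.5], [-0.0, 0.5, -0.866], [-1.0, -0.007, -0.004]]
ft_force: [-14.9, 2.3, 28.9]
opening: 0.453
```

```bash
python3 snap.py 3;python3 meas.py 3; python3 -c "
from tgt import *
go((0,.204,.093),30)"
```

```text
top red 34 [281.88 153.26] [0.0798 0.0227]
    top yel 16 [285.12 161.  ] [0.052  0.0081]
    top yel 14 [267.36 173.71] [-0.0017  0.0697]
    top yel 36 [303.61 176.75] [-0.0004 -0.0656]
    scene red 87 [276.87 267.55] [0.0835 0.0208]
    scene yel 30 [265.4  261.73] [0.052  0.0094]
world [0.6181 0.0804 0.093 ] shift tool [0.0026 0.0021 0.0012] jaw now rel machine 35.81
roll rad 0.101
```

move_arm(plan=[[0.8,0,0,0,0],[0.8,0,0,0,0],[0.8,0,0,0,0],[0.8,0,0,0,0.12],[0.8,0,0,0,0.24],[0.8,0,0,0,0.36],[0.8,0,0,0,0.48],[0.8,0,0,0,0.6],[0.8,0,0,0,0.72],[0.8,0,0,0,0.84],[0.8,0,0,0,0.96],[0.8,0,0,0,1.08],[0.8,0,0,0,1.2],[0.8,0,0,0,1.25],[0.8,0,0,0,1.25],[0,0,0,0,1.25],[0,0,0,0,1.25],[0,0,0,0,1.25],[0,0,0,0,1.25],[0,0,0,0,1.25]])

```text
time: 8.32
eef_pos: [0.6214, 0.0783, 0.0951]
tool_rot: [[0.009, 0.749, -0.663], [-0.004, -0.663, -0.749], [-1.0, 0.009, -0.003]]
ft_force: [8.1, -8.3, 3.5]
opening: 0.499
```

move_arm(plan=[[0,0,0,0,-0.11],[0,0,0,0,-0.22],[0,0,0,0,-0.33],[0,0,0,0,-0.44],[0,0,0,0,-0.55],[0,0,0,0,-0.66],[0,0,0,0,-0.77],[0,0,0,0,-0.88],[0,0,0,0,-0.99],[0,0,0,0,-1.1],[0,0,0,0,-1.2],[0,0,0,0,-1.25],[0,0,0,0,-1.25]])

```text
time: 9.4
eef_pos: [0.616, 0.081, 0.0958]
tool_rot: [[-0.007, 0.865, 0.502], [0.001, 0.502, -0.865], [-1.0, -0.006, -0.004]]
ft_force: [-17.0, 3.6, 28.6]
opening: 0.453
```

move_arm(plan=[[0.8,0,0,0,0],[0.8,0,0,0,0],[0.8,0,0,0,0],[0.8,0,0,0,0.12],[0.8,0,0,0,0.24],[0.8,0,0,0,0.36],[0.8,0,0,0,0.48],[0.8,0,0,0,0.6],[0.8,0,0,0,0.72],[0.8,0,0,0,0.84],[0.8,0,0,0,0.96],[0.8,0,0,0,1.08],[0.8,0,0,0,1.2],[0.8,0,0,0,1.25],[0.8,0,0,0,1.25],[0,0,0,0,1.25],[0,0,0,0,1.25],[0,0,0,0,1.25],[0,0,0,0,1.25],[0,0,0,0,1.25]])

```text
time: 11.07
eef_pos: [0.6213, 0.0783, 0.0951]
tool_rot: [[0.009, 0.748, -0.663], [-0.004, -0.663, -0.748], [-1.0, 0.009, -0.003]]
ft_force: [8.3, -8.4, 4.0]
opening: 0.498
```

move_arm(plan=[[0,0,0,0,-0.11],[0,0,0,0,-0.22],[0,0,0,0,-0.33],[0,0,0,0,-0.44],[0,0,0,0,-0.55],[0,0,0,0,-0.66],[0,0,0,0,-0.77],[0,0,0,0,-0.88],[0,0,0,0,-0.99],[0,0,0,0,-1.1],[0,0,0,0,-1.2],[0,0,0,0,-1.25],[0,0,0,0,-1.25]])

```text
time: 12.15
eef_pos: [0.6157, 0.0803, 0.0955]
tool_rot: [[-0.008, 0.866, 0.5], [-0.0, 0.5, -0.866], [-1.0, -0.007, -0.004]]
ft_force: [-13.9, 1.6, 27.8]
opening: 0.452
```

```bash
python3 snap.py 4;python3 meas.py 4; python3 -c "
from tgt import *
go((0,.204,.093),30)"
```

```text
top red 34 [281.88 153.26] [0.0798 0.0227]
    top yel 18 [281.33 161.  ] [0.0507 0.0222]
    top yel 46 [301.87 176.59] [-0.0004 -0.0591]
    scene red 89 [276.97 267.58] [0.0837 0.0209]
    scene yel 30 [269.4  258.73] [0.0523 0.023 ]
world [0.6181 0.0804 0.093 ] shift tool [0.0024 0.0021 0.0011] jaw now rel machine 35.8
roll rad 0.101
```

View pics/scene_4.png

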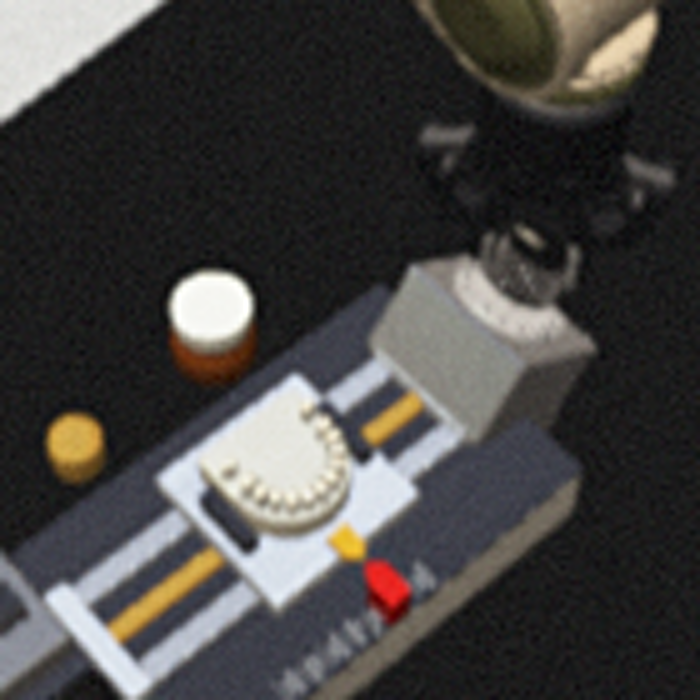

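move_arm(plan=[[0.8,0,0,0,0],[0.8,0,0,0,0],[0.8,0,0,0,0],[0.8,0,0,0,0.12],[0.8,0,0,0,0.24],[0.8,0,0,0,0.36],[0.8,0,0,0,0.48],[0.8,0,0,0,0.6],[0.8,0,0,0,0.72],[0.8,0,0,0,0.84],[0.8,0,0,0,0.96],[0.8,0,0,0,1.08],[0.8,0,0,0,1.2],[0.8,0,0,0,1.25],[0.8,0,0,0,1.25],[0,0,0,0,1.25],[0,0,0,0,1.25],[0,0,0,0,1.25],[0,0,0,0,1.25],[0,0,0,0,1.25]])

```text
time: 13.92
eef_pos: [0.6214, 0.0784, 0.0951]
tool_rot: [[0.009, 0.749, -0.663], [-0.004, -0.663, -0.749], [-1.0, 0.009, -0.003]]
ft_force: [9.3, -7.4, 4.2]
opening: 0.496
```

move_arm(plan=[[0,0,0,0,-0.11],[0,0,0,0,-0.22],[0,0,0,0,-0.33],[0,0,0,0,-0.44],[0,0,0,0,-0.55],[0,0,0,0,-0.66],[0,0,0,0,-0.77],[0,0,0,0,-0.88],[0,0,0,0,-0.99],[0,0,0,0,-1.1],[0,0,0,0,-1.2],[0,0,0,0,-1.25],[0,0,0,0,-1.25]])

```text
time: 15.0
eef_pos: [0.6159, 0.0809, 0.0957]
tool_rot: [[-0.007, 0.865, 0.501], [0.001, 0.501, -0.865], [-1.0, -0.006, -0.004]]
ft_force: [-16.9, 2.8, 28.0]
opening: 0.453
```

move_arm(plan=[[0.8,0,0,0,0],[0.8,0,0,0,0],[0.8,0,0,0,0],[0.8,0,0,0,0.12],[0.8,0,0,0,0.24],[0.8,0,0,0,0.36],[0.8,0,0,0,0.48],[0.8,0,0,0,0.6],[0.8,0,0,0,0.65],[0.8,0,0,0,0.65],[0,0,0,0,0.65],[0,0,0,0,0.65],[0,0,0,0,0.65],[0,0,0,0,0.65],[0,0,0,0,0.65]])

```text
time: 16.25
eef_pos: [0.6197, 0.0804, 0.0939]
tool_rot: [[0.004, 0.992, -0.125], [-0.0, -0.125, -0.992], [-1.0, 0.004, -0.0]]
ft_force: [6.2, -0.1, 0.9]
opening: 0.449
```

```bash
python3 snap.py 5;python3 meas.py 5
```

```text
top red 35 [281.94 153.29] [0.0798 0.0225]
    top yel 19 [279.37 160.68] [0.0511 0.0296]
    top yel 52 [300.87 176.52] [-0.0005 -0.0553]
    scene red 88 [276.92 267.53] [0.0835 0.0209]
    scene yel 31 [271.42 257.13] [0.0523 0.03  ]
    scene yel 17 [243.29 260.18] [ 0.0112 -0.0308]
```

move_arm(plan=[[0,0,0,0,-0.11],[0,0,0,0,-0.22],[0,0,0,0,-0.33],[0,0,0,0,-0.44],[0,0,0,0,-0.5],[0,0,0,0,-0.5],[0,0,0,0,-0.5]])

```text
time: 16.93
eef_pos: [0.6167, 0.0822, 0.0955]
tool_rot: [[-0.004, 0.931, 0.364], [0.003, 0.364, -0.931], [-1.0, -0.003, -0.004]]
ft_force: [-11.6, 8.5, 23.1]
opening: 0.452
```

```bash
python3 snap.py 6;python3 meas.py 6; python3 -c "
from tgt import *
go((0,.204,.093),30)"
```

```text
top red 34 [281.88 153.26] [0.0798 0.0227]
    top yel 20 [278.5 160.5] [0.0515 0.0328]
    top yel 60 [300.63 176.55] [-0.0007 -0.0545]
    scene red 88 [276.84 267.5 ] [0.0833 0.0208]
    scene yel 32 [272.22 256.59] [0.0525 0.0326]
    scene yel 21 [243.67 260.1 ] [ 0.0116 -0.03  ]
world [0.6181 0.0804 0.093 ] shift tool [0.0025 0.0006 0.0022] jaw now rel machine 27.27
roll rad -0.048
```

View pics/top_6.png

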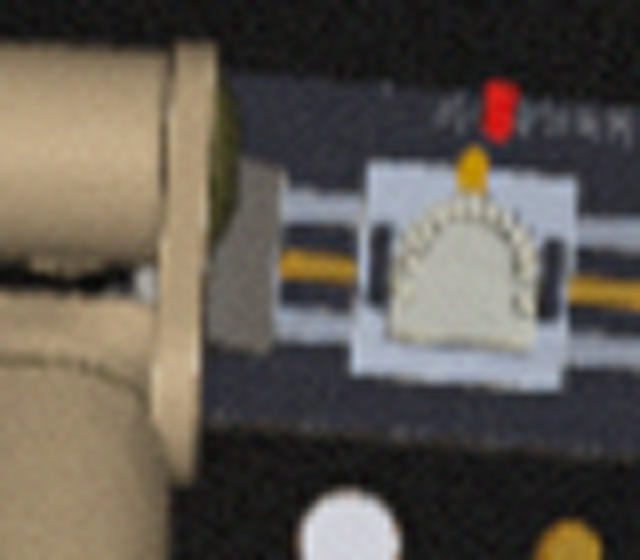

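move_arm(plan=[[0,0,0,0,0.11],[0,0,0,0,0.22],[0,0,0,0,0.33],[0,0,0,0,0.44],[0,0,0,0,0.55],[0,0,0,0,0.66],[0,0,0,0,0.77],[0,0,0,0,0.88],[0,0,0,0,0.99],[0,0,0,0,1.1],[0,0,0,0,1.1],[0,0,0,0,1.1]])

```text
time: 18.03
eef_pos: [0.6261, 0.0853, 0.1005]
tool_rot: [[0.026, 0.748, -0.663], [0.008, -0.664, -0.748], [-1.0, 0.014, -0.023]]
ft_force: [23.7, 26.3, 22.8]
opening: 0.45
```

```bash
python3 snap.py 7;python3 meas.py 7; python3 -c "
from tgt import *
go((0,.204,.093),30)"
```

```text
top red 34 [281.88 153.26] [0.0798 0.0227]
    top yel 18 [279.33 160.83] [0.0506 0.0296]
    top yel 54 [300.5  176.59] [-0.0009 -0.054 ]
    scene red 88 [276.92 267.53] [0.0835 0.0209]
    scene yel 31 [271.55 257.03] [0.0523 0.0304]
    scene yel 17 [243.29 260.18] [ 0.0112 -0.0308]
world [0.6181 0.0804 0.093 ] shift tool [ 0.0073 -0.0029  0.0091] jaw now rel machine -35.65
roll rad -1.146
```

move_arm(plan=[[0.8,0,0,0,0],[0.8,0,0,0,0],[0.8,0,0,0,0],[0.8,0,0,0,-0.12],[0.8,0,0,0,-0.24],[0.8,0,0,0,-0.36],[0.8,0,0,0,-0.48],[0.8,0,0,0,-0.6],[0.8,0,0,0,-0.72],[0.8,0,0,0,-0.84],[0.8,0,0,0,-0.96],[0.8,0,0,0,-1.08],[0.8,0,0,0,-1.2],[0.8,0,0,0,-1.25],[0.8,0,0,0,-1.25],[0,0,0,0,-1.25],[0,0,0,0,-1.25],[0,0,0,0,-1.25],[0,0,0,0,-1.25],[0,0,0,0,-1.25]])

```text
time: 19.8
eef_pos: [0.617, 0.0798, 0.0939]
tool_rot: [[-0.004, 0.867, 0.498], [-0.001, 0.498, -0.867], [-1.0, -0.004, -0.001]]
ft_force: [-9.7, -3.1, 10.1]
opening: 0.498
```

move_arm(plan=[[0,0,0,0,0.11],[0,0,0,0,0.22],[0,0,0,0,0.33],[0,0,0,0,0.44],[0,0,0,0,0.55],[0,0,0,0,0.66],[0,0,0,0,0.77],[0,0,0,0,0.77],[0,0,0,0,0.77]])

```text
time: 20.55
eef_pos: [0.6208, 0.0801, 0.0941]
tool_rot: [[0.008, 0.97, -0.244], [-0.002, -0.244, -0.97], [-1.0, 0.008, -0.0]]
ft_force: [6.5, 0.9, -3.5]
opening: 0.451
```

```bash
python3 snap.py 8;python3 meas.py 8; python3 -c "
from tgt import *
go((0,.204,.093),30)"
```

```text
top red 34 [281.88 153.26] [0.0798 0.0227]
    top yel 19 [280.42 160.89] [0.0507 0.0256]
    top yel 51 [301.18 176.49] [-0.0003 -0.0565]
    scene red 87 [276.87 267.55] [0.0835 0.0208]
    scene yel 29 [270.34 257.79] [0.0519 0.0266]
    scene yel 12 [242.83 260.83] [ 0.0118 -0.0329]
world [0.6181 0.0804 0.093 ] shift tool [ 0.0011 -0.0027  0.0003] jaw now rel machine -8.15
roll rad -0.666
```

```bash
cat > fine.py <<'E'
import sys
from tgt import *
from station import vision
k=sys.argv[1]
for n in("scene","top"):
    cs=[vision.camera(n) for _ in range(5)];c=cs[0]
    c["color"]=np.clip(np.mean([q["color"].astype(float) for q in cs],0),0,255).round().astype(np.uint8)
    np.savez(f"{n}_{k}.npz",**c)
    u0,v0=(int(q) for q in proj(c,mw((.07,.022,.076)))[0]);b=(u0-18,u0+18,v0-18,v0+18);s=20
    im=cv2.resize(cv2.cvtColor(c["color"][b[2]:b[3],b[0]:b[1]],cv2.COLOR_RGB2BGR),None,fx=s,fy=s,interpolation=cv2.INTER_CUBIC)
    # rectified: metric patch in the z=.076 plane, machine axes, 0.25mm... 
    xs=np.arange(.03,.11,.0002);ys=np.arange(.06,-.02,-.0002)
    X,Y=np.meshgrid(xs[::-1],ys,indexing="ij")
    cc,ss=np.cos(p[2]),np.sin(p[2])
    Wd=np.stack([cc*X-ss*Y+p[0],ss*X+cc*Y+p[1],np.full_like(X,.076)],-1).reshape(-1,3)
    uv=proj(c,Wd).reshape(*X.shape,2).astype(np.float32)
    r=cv2.remap(cv2.cvtColor(c["color"],cv2.COLOR_RGB2BGR),uv[...,0],uv[...,1],cv2.INTER_CUBIC)
    R=r.astype(float);red=R[...,2]-R[...,1]*1.0;B=R[...,0]
    yel=np.clip((R[...,1]+R[...,2])/2-B-40,0,None)*(R[...,1]>.5*R[...,2])
    redw=np.clip(R[...,2]-np.maximum(R[...,1],B)-60,0,None)*(R[...,1]<.45*R[...,2])
    ry=lambda w,x0,x1:[ (w[(X>x0)&(X<x1)]*Y[(X>x0)&(X<x1)]).sum()/w[(X>x0)&(X<x1)].sum()]
    for x0,x1 in((.046,.050),(.05,.054),(.054,.058),(.058,.062)): print(n,"yel",x0,np.round(np.array(ry(yel,x0,x1))*1e3,2))
    for x0,x1 in((.060,.064),(.064,.068),(.068,.072),(.072,.076),(.076,.082)): print(n,"red",x0,np.round(np.array(ry(redw,x0,x1))*1e3,2))
    r=cv2.resize(r,None,fx=1.4,fy=1.4)
    for y in range(-20,60,10):
        q=int((.06-y/1000)/.0002*1.4);cv2.line(r,(q,0),(q,r.shape[0]),(0,255,0) if y else (255,255,0),1)
    cv2.imwrite(f"pics/rect_{n}_{k}.png",r)
E
python3 fine.py 9
python3 - <<'E'
import cv2,numpy as np
a,b=[cv2.resize(cv2.imread(f"pics/rect_{n}_9.png"),(390,390)) for n in("top","scene")]
cv2.imwrite("pics/rect9.png",np.hstack([a,b]))
E
```

```text
scene yel 0.046 [26.91]
scene yel 0.05 [26.66]
scene yel 0.054 [26.68]
scene yel 0.058 [26.8]
scene red 0.06 [nan]
scene red 0.064 [23.75]
scene red 0.068 [23.94]
scene red 0.072 [23.61]
scene red 0.076 [22.92]
top yel 0.046 [25.73]
top yel 0.05 [25.62]
top yel 0.054 [25.63]
top yel 0.058 [26.01]
top red 0.06 [nan]
top red 0.064 [22.01]
top red 0.068 [22.26]
top red 0.072 [22.39]
top red 0.076 [22.48]fine.py:21: RuntimeWarning: invalid value encountered in scalar divide
  ry=lambda w,x0,x1:[ (w[(X>x0)&(X<x1)]*Y[(X>x0)&(X<x1)]).sum()/w[(X>x0)&(X<x1)].sum()]
```

View pics/rect9.png

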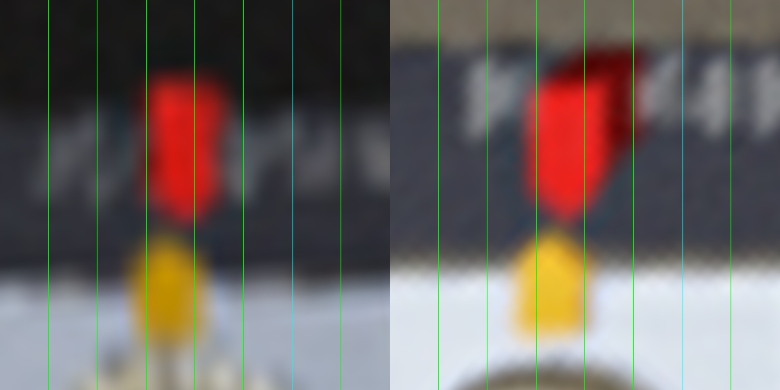

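move_arm(plan=[[0,0,0,0,0.08],[0,0,0,0,0.16],[0,0,0,0,0.24],[0,0,0,0,0.3],[0,0,0,0,0.3],[0,0,0,0,0.3]])

```text
time: 21.65
eef_pos: [0.6232, 0.0811, 0.0962]
tool_rot: [[0.016, 0.856, -0.517], [-0.002, -0.517, -0.856], [-1.0, 0.015, -0.007]]
ft_force: [11.8, 7.2, 2.0]
opening: 0.452
```

```bash
python3 fine.py 10 2>/dev/null
python3 - <<'E'
import cv2,numpy as np
a,b=[cv2.resize(cv2.imread(f"pics/rect_{n}_10.png"),(390,390)) for n in("top","scene")]
cv2.imwrite("pics/rect10.png",np.hstack([a,b]))
E
```

```text
scene yel 0.046 [25.12]
scene yel 0.05 [25.16]
scene yel 0.054 [24.9]
scene yel 0.058 [24.43]
scene red 0.06 [nan]
scene red 0.064 [23.71]
scene red 0.068 [23.93]
scene red 0.072 [23.61]
scene red 0.076 [22.94]
top yel 0.046 [24.17]
top yel 0.05 [24.18]
top yel 0.054 [24.01]
top yel 0.058 [23.83]
top red 0.06 [nan]
top red 0.064 [21.96]
top red 0.068 [22.3]
top red 0.072 [22.43]
top red 0.076 [22.51]
```

View pics/rect10.png

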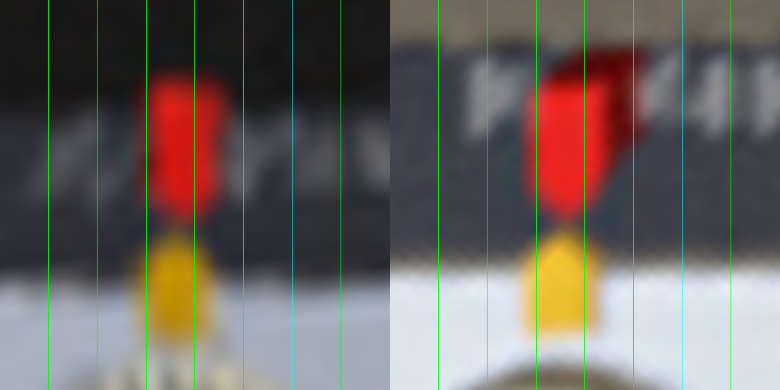

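move_arm(plan=[[0,0,0,0,0.08],[0,0,0,0,0.16],[0,0,0,0,0.22],[0,0,0,0,0.22],[0,0,0,0,0.22]])

```text
time: 22.57
eef_pos: [0.6253, 0.0818, 0.0983]
tool_rot: [[0.023, 0.722, -0.691], [-0.001, -0.692, -0.722], [-1.0, 0.017, -0.016]]
ft_force: [19.4, 11.3, 9.3]
opening: 0.449
```

```bash
python3 fine.py 11 2>/dev/null
python3 - <<'E'
import cv2,numpy as np
a,b=[cv2.resize(cv2.imread(f"pics/rect_{n}_11.png"),(390,390)) for n in("top","scene")]
cv2.imwrite("pics/rect11.png",np.hstack([a,b]))
E
```

```text
scene yel 0.046 [23.29]
scene yel 0.05 [23.22]
scene yel 0.054 [23.24]
scene yel 0.058 [23.31]
scene red 0.06 [nan]
scene red 0.064 [23.71]
scene red 0.068 [23.92]
scene red 0.072 [23.63]
scene red 0.076 [22.93]
top yel 0.046 [22.36]
top yel 0.05 [22.43]
top yel 0.054 [22.22]
top yel 0.058 [22.15]
top red 0.06 [nan]
top red 0.064 [21.99]
top red 0.068 [22.27]
top red 0.072 [22.41]
top red 0.076 [22.49]
```

View pics/rect11.png

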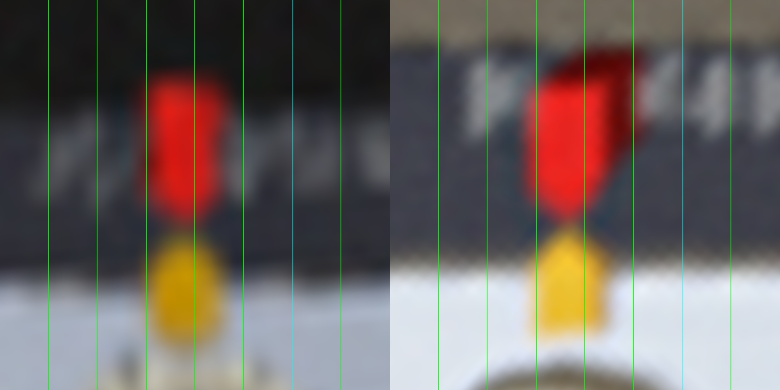

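move_arm(plan=[[0,-0.0015,0.0015,-0.002,0],[0,-0.003,0.003,-0.004,0],[0,-0.003,0.003,-0.004,0],[0.9,-0.003,0.003,-0.004,0],[0.9,-0.003,0.003,-0.004,0],[0.9,-0.003,0.003,-0.004,0],[0.9,-0.003,0.003,-0.004,0],[0.9,-0.003,0.003,-0.004,0]])

```text
time: 23.73
eef_pos: [0.6232, 0.081, 0.096]
tool_rot: [[-0.001, 0.719, -0.695], [-0.0, -0.695, -0.719], [-1.0, -0.0, 0.001]]
ft_force: [-0.2, -0.3, 0.4]
opening: 0.902
```

```bash
python3 fine.py 12 2>/dev/null
python3 - <<'E'
from h import *
L=[cv2.resize(cv2.cvtColor(load(f"scene_{k}.npz")["color"][180:230,275:325],cv2.COLOR_RGB2BGR),(390,390),interpolation=cv2.INTER_CUBIC) for k in(11,12)]
cv2.imwrite("pics/k12.png",np.hstack(L))
E
```

```text
scene yel 0.046 [23.27]
scene yel 0.05 [23.24]
scene yel 0.054 [23.23]
scene yel 0.058 [23.32]
scene red 0.06 [nan]
scene red 0.064 [23.69]
scene red 0.068 [23.93]
scene red 0.072 [23.61]
scene red 0.076 [22.93]
top yel 0.046 [22.38]
top yel 0.05 [22.44]
top yel 0.054 [22.27]
top yel 0.058 [22.3]
top red 0.06 [nan]
top red 0.064 [21.97]
top red 0.068 [22.29]
top red 0.072 [22.44]
top red 0.076 [22.46]
```

View pics/k12.png

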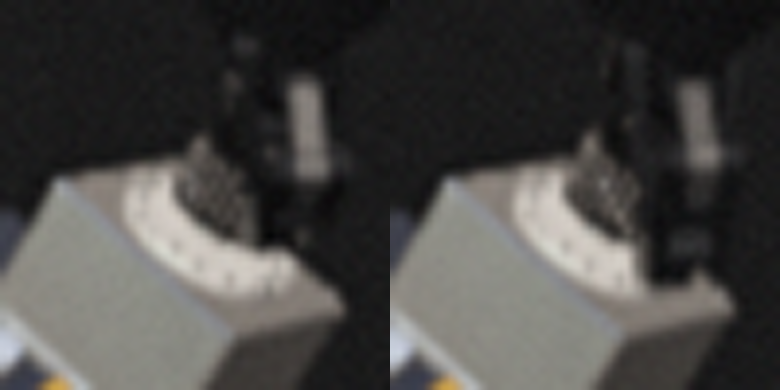

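move_arm(plan=[[0.9,-0.02,0,0,0],[0.9,-0.06,0,0,0],[0.9,-0.1,0,0,0],[0.9,-0.14,0,0,0],[0.9,-0.14,0,0,0],[0.9,-0.14,0.0,0.1,0],[0.9,-0.14,0.06,0.14,0],[0.9,-0.14,0.1,0.14,0],[0.9,-0.14,0.14,0.14,0],[0,-0.14,0.18,0.14,0],[0,-0.14,0.2,0.14,0],[0,-0.14,0.2,0.14,0],[0,-0.14,0.2,0.14,0],[0,-0.14,0.2,0.14,0],[0,-0.14,0.2,0.14,0]])

```text
time: 25.48
eef_pos: [0.67, -0.1577, 0.236]
tool_rot: [[-0.0, 0.72, -0.694], [0.0, -0.694, -0.72], [-1.0, -0.001, 0.0]]
ft_force: [-0.2, 0.6, 0.8]
opening: 0.044
```

```bash
python3 fine.py 13 2>/dev/null
python3 - <<'E'
from h import *
L=[cv2.resize(cv2.cvtColor(load(f"{n}.npz")["color"][v:v+34,u:u+34],cv2.COLOR_RGB2BGR),(390,290),interpolation=cv2.INTER_CUBIC) for n,u,v in(("scene0",290,185),("scene_13",290,185),("top0",222,152),("top_13",222,152))]
cv2.imwrite("pics/k13.png",np.vstack([np.hstack(L[:2]),np.hstack(L[2:])]))
c=load("scene_13.npz");cv2.imwrite("pics/s13.png",cv2.cvtColor(c["color"],cv2.COLOR_RGB2BGR))
from tgt import *
go((-.125,-.14,.23),90)
E
```

```text
scene yel 0.046 [23.34]
scene yel 0.05 [23.27]
scene yel 0.054 [23.25]
scene yel 0.058 [23.32]
scene red 0.06 [nan]
scene red 0.064 [23.74]
scene red 0.068 [23.96]
scene red 0.072 [23.63]
scene red 0.076 [22.96]
top yel 0.046 [-0.17]
top yel 0.05 [13.77]
top yel 0.054 [21.08]
top yel 0.058 [19.08]
top red 0.06 [nan]
top red 0.064 [nan]
top red 0.068 [nan]
top red 0.072 [nan]
top red 0.076 [nan]
world [ 0.4582 -0.2488  0.23  ] shift tool [ 0.0064 -0.0897  0.2123] jaw now rel machine -38.0
roll rad -2.234
```

View pics/k13.png

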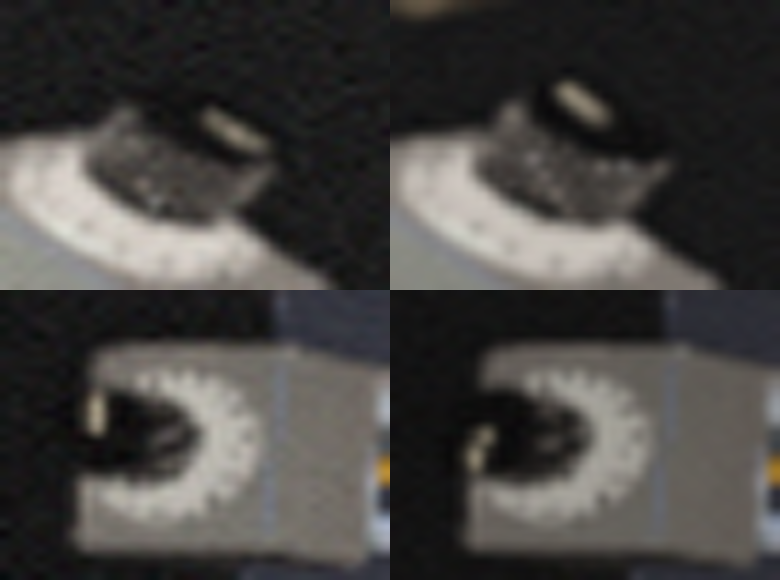

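View pics/s13.png

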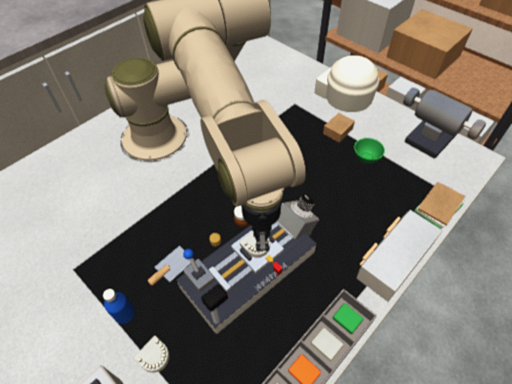

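```bash
python3 - <<'E'
from tgt import *
a=.6109;N=np.array([0,np.sin(a),np.cos(a)]);e2=np.array([0,np.cos(a),-np.sin(a)]);O=np.array([0,.185,.085])+.042*N
cc,ss=np.cos(p[2]),np.sin(p[2]);Rm=np.array([[cc,-ss,0],[ss,cc,0],[0,0,1]])
for n in("scene0","scene_1","scene_4","scene_13","top0","top_13"):
    c=load(n+".npz")
    g=np.arange(-.024,.0241,.0003);U,V=np.meshgrid(g,g)
    Wd=(O+U[...,None]*np.array([1,0,0])+V[...,None]*e2).reshape(-1,3)@Rm.T+[p[0],p[1],0]
    uv=proj(c,Wd).reshape(*U.shape,2).astype(np.float32)
    r=cv2.remap(cv2.cvtColor(c["color"],cv2.COLOR_RGB2BGR),uv[...,0],uv[...,1],cv2.INTER_CUBIC)
    cv2.imwrite(f"pics/line_{n}.png",cv2.resize(r,(320,320)))
im=[cv2.imread(f"pics/line_{n}.png") for n in("scene0","scene_13","top0","top_13")]
cv2.imwrite("pics/lines.png",cv2.resize(np.vstack([np.hstack(im[:2]),np.hstack(im[2:])]),(600,600)))
E
```

```text
(no output)
```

View pics/lines.png

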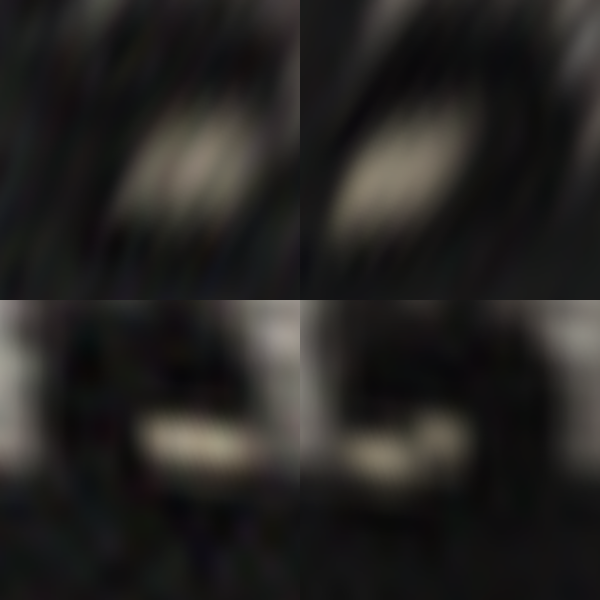

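```bash
python3 - <<'E'
from tgt import *
c=load("top0.npz");W=world(c)[145:162,326:346].reshape(-1,3)
W=W[W[:,2]>.12];d=W-[p[0],p[1],0];cc,ss=np.cos(p[2]),np.sin(p[2])
m=np.stack([cc*d[:,0]+ss*d[:,1],-ss*d[:,0]+cc*d[:,1],d[:,2]],1);print(m.min(0),m.max(0))
go((-.125,-.14,.236),-90)
E
```

```text
[-0.20762927 -0.19116136  0.16477576] [0.09573989 0.10648346 1.7401318 ]
world [ 0.4582 -0.2488  0.236 ] shift tool [ 0.0004 -0.0897  0.2123] jaw now rel machine -38.0
roll rad 0.908
```

move_arm(plan=[[0,0,-0.09,0.212,0.91],[0,0,-0.09,0.212,0.91],[0,0,-0.09,0.212,0.91],[0,0,-0.09,0.212,0.91],[0,0,-0.09,0.212,0.91],[0,0,-0.09,0.212,0.91],[0,0,-0.09,0.212,0.91],[0,0,-0.09,0.212,0.91],[0,0,-0.09,0.212,0.91],[0,0,-0.09,0.212,0.91],[0,0.0,-0.09,0.212,0.91]])

```text
time: 26.9
eef_pos: [0.4584, -0.2484, 0.2363]
tool_rot: [[-0.0, -0.104, -0.995], [0.0, -0.995, 0.104], [-1.0, -0.0, 0.0]]
ft_force: [0.7, 0.3, -0.3]
opening: 0.005
```

```bash
python3 fine.py 14 2>/dev/null
python3 - <<'E'
from tgt import *
c=load("top_14.npz");crop(c,220,350,140,225,6,"pics/t14.png")
for x in(-.125,-.02): go((x,-.14,.118),-90)
E
```

```text
scene yel 0.046 [23.23]
scene yel 0.05 [23.18]
scene yel 0.054 [23.22]
scene yel 0.058 [23.3]
scene red 0.06 [nan]
scene red 0.064 [23.76]
scene red 0.068 [23.94]
scene red 0.072 [23.61]
scene red 0.076 [22.89]
top yel 0.046 [22.37]
top yel 0.05 [22.43]
top yel 0.054 [22.26]
top yel 0.058 [22.24]
top red 0.06 [nan]
top red 0.064 [22.04]
top red 0.068 [22.29]
top red 0.072 [22.44]
top red 0.076 [22.47]
world [ 0.4582 -0.2488  0.118 ] shift tool [0.1183 0.0003 0.    ] jaw now rel machine -90.15
roll rad -0.003
world [ 0.5626 -0.2597  0.118 ] shift tool [ 1.183e-01  1.000e-04 -1.050e-01] jaw now rel machine -90.15
roll rad -0.003
```

View pics/t14.png

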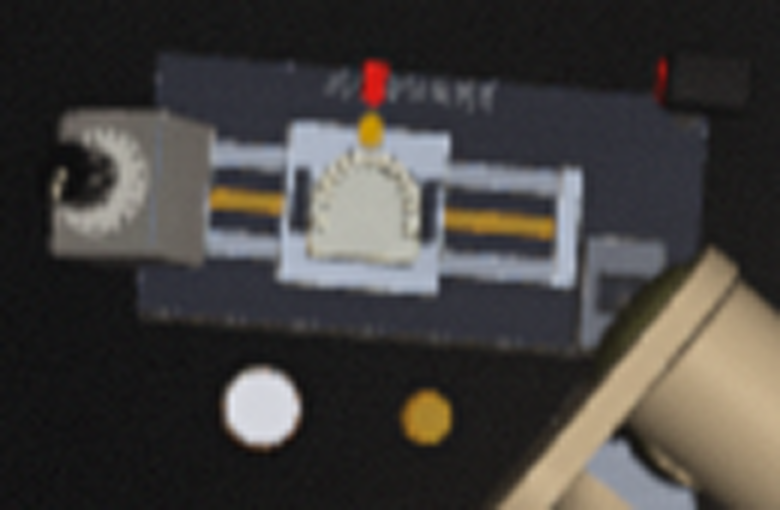

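move_arm(plan=[[0,0.04,0,0,0],[0,0.08,0,0,0],[0,0.11,0,0,0],[0,0.118,0,0,0],[0,0.118,0,0,0],[0,0.118,0,-0.01,0],[0,0.118,0,-0.02,0],[0,0.118,0,-0.03,0],[0,0.118,0,-0.04,0],[0,0.118,0,-0.05,0],[0,0.118,0,-0.06,0],[0,0.118,0,-0.07,0],[0,0.118,0,-0.078,0],[0,0.118,0,-0.083,0],[0,0.118,0,-0.087,0],[0,0.118,0,-0.09,0],[0,0.118,0,-0.09,0]])

```text
time: 28.82
eef_pos: [0.5482, -0.2582, 0.119]
tool_rot: [[0.001, -0.106, -0.994], [-0.001, -0.994, 0.106], [-1.0, 0.001, -0.001]]
ft_force: [-0.1, 1.1, 0.2]
opening: -0.003
```

```bash
cat > s.py <<'E'
import sys
from tgt import *
from station import vision
k=sys.argv[1];c=vision.camera("scene");np.savez(f"scene_{k}.npz",**c);crop(c,140,240,200,300,6,f"pics/lock_{k}.png")
go((-.031,-.14,.118),-90)
E
python3 s.py 15
```

```text
world [ 0.5517 -0.2585  0.118 ] shift tool [ 0.0007  0.     -0.0038] jaw now rel machine -90.15
roll rad -0.003
```

View pics/lock_15.png

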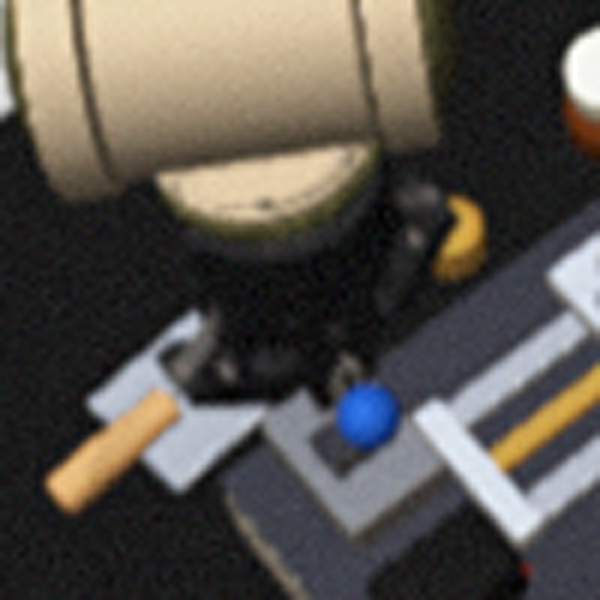

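move_arm(plan=[[0,0,0,-0.003,0],[0,0,0,-0.006,0],[0,0,0,-0.009,0],[0,0,0,-0.012,0],[0,0,0,-0.012,0]])

```text
time: 29.28
eef_pos: [0.5565, -0.2589, 0.118]
tool_rot: [[-0.01, -0.106, -0.994], [0.003, -0.994, 0.106], [-1.0, -0.002, 0.01]]
ft_force: [-23.1, 3.1, 8.7]
opening: -0.003
```

move_arm(plan=[[0,0,0,0,0],[0,0,0,0.01,0],[0,0,0,0.03,0],[0,0,0,0.06,0],[0,0,0,0.085,0],[0,0,0,0.085,0],[0,-0.04,0,0.085,0],[0,-0.08,0,0.085,0],[0,-0.12,0,0.085,0],[0,-0.12,0,0.085,0],[0,-0.12,0,0.12,0],[0,-0.12,0,0.15,0],[0,-0.12,0,0.15,0]])

```text
time: 30.37
eef_pos: [0.4079, -0.2428, 0.2383]
tool_rot: [[-0.001, -0.107, -0.994], [0.0, -0.994, 0.107], [-1.0, -0.0, 0.001]]
ft_force: [-0.3, 0.3, 0.5]
opening: -0.002
```

```bash
python3 fine.py 16 2>/dev/null; python3 - <<'E'
from tgt import *
for n in("scene","top"):
    c=load(f"{n}_16.npz");hsv=cv2.cvtColor(c["color"],cv2.COLOR_RGB2HSV).astype(int)
    m=((hsv[...,0]>105)&(hsv[...,0]<125)&(hsv[...,1]>150)&(hsv[...,2]>60)).astype(np.uint8)
    u0,v0=proj(c,mw((-.02,-.14,.133)))[0]
    k,l,st,ce=cv2.connectedComponentsWithStats(m)
    for i in range(1,k):
        if st[i,4]>8 and np.hypot(*(ce[i]-[u0,v0]))<25:
            d=ray_at_z(c,ce[i],.133)-[p[0],p[1],0];cc,ss=np.cos(p[2]),np.sin(p[2]);print(n,st[i],(cc*d[0]+ss*d[1]).round(4),(-ss*d[0]+cc*d[1]).round(4))
c=load("scene_16.npz");crop(c,140,330,180,340,4,"pics/s16.png")
c=load("top_16.npz");cv2.imwrite("pics/t16.png",cv2.cvtColor(c["color"],cv2.COLOR_RGB2BGR))
E
```

```text
scene yel 0.046 [23.21]
scene yel 0.05 [23.19]
scene yel 0.054 [23.19]
scene yel 0.058 [23.31]
scene red 0.06 [nan]
scene red 0.064 [23.74]
scene red 0.068 [23.94]
scene red 0.072 [23.61]
scene red 0.076 [22.87]
top yel 0.046 [22.37]
top yel 0.05 [22.45]
top yel 0.054 [22.26]
top yel 0.058 [22.21]
top red 0.06 [21.6]
top red 0.064 [22.01]
top red 0.068 [22.29]
top red 0.072 [22.42]
top red 0.076 [22.47]
scene [198 267  10  10  85] -0.0052 -0.1396
top [324 175   6   6  33] -0.0028 -0.1422
```

View pics/s16.png

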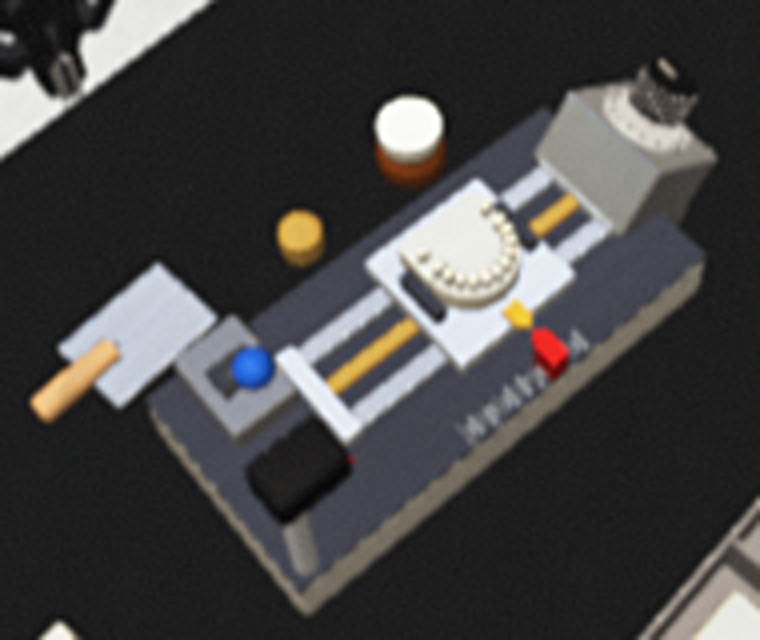

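View pics/t16.png

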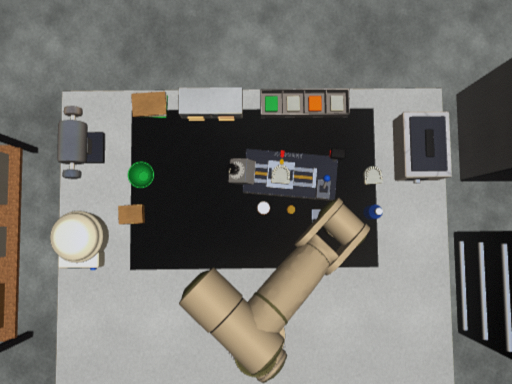

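The blue ball now measures x ≈ -0.004 in the machine's frame, and fully locked should be -0.006. The pointer is in line with the red point, and the bystanders have not moved. Handing in.

```bash
python3 -c "
from station import bot
print(bot.close_job())"
```

```text
the job is handed in; nothing more can be done
None
```

The slide is set to the red mark and locked, and I handed the job in at about 31 s of robot time.

- **Run left:** I turned the knob counter-clockwise in several grips. The pointer stood about 10 mm past the red point (top camera 10, scene camera 9 to 12).
- **Bring back:** I made the return with clockwise strokes only, until the pointer lined up with the red point. I then let go of the knob; the pointer did not move.
- **Lock:** I pushed the blue-ball lever over until the push force rose to 23 N, which I took as its stop. The ball then measured x ≈ -3 to -5 mm in the machine's frame, and fully locked should be about -6 mm.

**Last checks**
- **Alignment:** the pointer was within about 0.5 mm of the red point in both cameras, and the same before and after locking. The two cameras disagreed by about 0.5 mm on which side it lies.
- **Slack:** this I could only check roughly. The white line on the knob showed about 156° of net counter-clockwise turn, give or take 10°. That is near the 167° expected with the slack taken up, and far from the 195° expected with it fully open. A very small spring-back when I released the knob cannot be ruled out.
- **Bystanders:** in the final pictures they are where they started.
- **Forces:** with the fingers gripping the knob, the wrist force reached about 42 N at the end of one clockwise stroke. I saw no contact by the arm or gripper body. That stays under the 120 N wrist limit. The 40 N limit is for the arm or gripper body, which I took not to include the fingers.

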